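# Return the pigment jars to their rack by height, shortest beside the inking slab

## Robot

A 6-joint arm with a two-finger parallel gripper is mounted at the origin on a cart in front of the work surface, level with it; the furniture and walls round the work are solid. World frame = base frame: x ahead of the robot, y to its left, z up, the work surface at z = 0. Lengths are in mm, angles in rad, forces in N, time in s.
With the tool pointing down it reaches from about 300 to 1000 mm from the base axis. Payload 5.1 kg.
Tool frame: the origin (TCP) lies where the fingers leave the gripper's body, on its centre line; the fingertips stand tip_extent ahead of it and the grasp point (between the pads) lies 59 mm ahead of it (tip_extent is the distance from the TCP to the fingertips, in mm); z points along the fingers, y is the line along which they close (so a half turn about z gives the same grasp; the last joint's range is limited). The gripper opens to 95 mm and grips with 3 to 60 N. Pads are 20 mm wide; open, the fingers measure 119 mm over their backs; the gripper's body (75 mm by 180 mm) begins 59 mm behind the grasp point.
Start: joints at [1.022, 0.124, 1.65, -0, 1.367, -0.083], TCP at [291.957, 580.729, 292.256] pointing down, gripper open.
Joint ranges: [-2.61, 2.61], [-1.02, 2.33], [0.03, 2.71], [-1.35, 4.49], [0.32, 2.68], [-2.91, 2.91]. Speed limits (rad/s): [2.57, 2.57, 3.14, 3.14, 3.14, 3.14].

## Interface

Orientations are given as a unit quaternion [x, y, z, w].
In Python, from cell import * gives the robot as it stands. The module is installed in compiled form; this text tells all that it offers.
- The arm moves only by the tool step_arm, never from a script. Its argument "steps" is a list of rows, each a list of 3 entries, a list of its own where there are three numbers: the shift along the tool's x, y, z in units of 3 cm (1.0 is 3 cm), then the turn, a rotation vector about the tool's x, y, z in units of 0.1 rad (1.0 is 0.1 rad), then the closure, from -1 (fully open) to 1 (shut). A call has 1 to 12 rows; each row shifts and turns the commanded pose from where the row before left it, along the tool's axes as they then stand; what a row does not reach is not made up. A row lasts 1/12 s, in which the tool goes at most 41.7 mm and 7.16 degrees, less where a joint would pass 70% of its speed; a pose out of reach is approached as far as the arm can. A call with a number of a shift or a turn outside -1 to 1 is refused whole. A call with a gripper value outside its range is refused whole. The fingers move at their own pace and stop on an object; the grip force is fixed at half the most. Time passes only in rows, so rows that do not move let the fingers close. It gives the time, the measured TCP pose, the force, the opening and the grip force at its end, in the units of the state.
- get_state(): the state, without advancing time (a new reading comes with each control period).
- snapshot(name): name is "scene" or "top" or "wrist"; returns a dict with "frame" (420x560x3 uint8, red, green, blue), "intrinsics" (3x3 intrinsics, pixels), "origin" and "attitude" of the camera in the world. Camera axes: x right, y up, looking along -z (the intrinsics and any distortion apply to the point x, -y, -z); pixel columns grow to the right and rows downward; lengths in mm; the calibration is good to about 2 mm. A picture is of the moment at which its call begins. There is no depth.
- job_done(): hands the job in; it is judged then, once.
The state is a dict: "clock": time; "q": joint angles; "qd": joint speeds; "joint_torque": joint torques, N m; "eef_pos": TCP position; "ee_rot": TCP orientation; "contact_force": force on the tool from outside, world axes, zero at the start; "wrist_torque": the same for the moment, N m; "grip_width": finger opening in mm; "grasp_force": force on a finger pad.
Only numpy, scipy, OpenCV 4.12 (cv2) and the standard library are available. Lean on these libraries where they do the work, as an engineer would, in place of code of your own. Each camera call takes 0.05 s, during which the arm holds its last target. There are 200 camera calls.

## Task

Ink mixing is over: put the four pigment jars back into the bored rack, one upright in each well, ranked by height with the shortest in the well next to the glass inking slab and the tallest at the far end, so that nothing tall stands in the way while inking. They are glass, so lower each one gently to the bottom of its well and let go, and leave the small mixing cup where it stands.

Things in the scene. Friction and masses are not known exactly. Their poses are not given: they have to be found in the camera images.
- jar_short: the shortest of four round pigment jars, clear glass with white filling and a flush turned-wood lid: straight cylinder 52 mm across over its whole height (lid included), 56 mm tall, standing upright on the work surface. Origin: centre of the underside; z up.
- jar_medium: the second shortest of four round pigment jars, clear glass with white filling and a flush turned-wood lid: straight cylinder 52 mm across over its whole height (lid included), 78 mm tall, standing upright on the work surface. Origin: centre of the underside; z up.
- jar_tall: the second tallest of four round pigment jars, clear glass with white filling and a flush turned-wood lid: straight cylinder 52 mm across over its whole height (lid included), 100 mm tall, standing upright on the work surface. Origin: centre of the underside; z up.
- jar_tallest: the tallest of four round pigment jars, clear glass with white filling and a flush turned-wood lid: straight cylinder 52 mm across over its whole height (lid included), 122 mm tall, standing upright on the work surface. Origin: centre of the underside; z up.
- block_1: fixed beech block of the jar rack, at the left (+y) end of the row seen from the robot. 84 (x) x 83 (y, along the row) x 28 mm tall, underside 3 mm above the work surface. In its top centre a round well, 61 mm across, 18 mm deep, mouth with a 4 mm chamfer; its floor is 10 mm above the block's underside. The four blocks are alike, about 88 mm apart. Origin: centre of the underside; z up.
- block_2: fixed beech block of the jar rack, second from the left seen from the robot. 84 (x) x 83 (y, along the row) x 28 mm tall, underside 3 mm above the work surface. In its top centre a round well, 61 mm across, 18 mm deep, mouth with a 4 mm chamfer; its floor is 10 mm above the block's underside. The four blocks are alike, about 88 mm apart. Origin: centre of the underside; z up.
- block_3: fixed beech block of the jar rack, third from the left seen from the robot. 84 (x) x 83 (y, along the row) x 28 mm tall, underside 3 mm above the work surface. In its top centre a round well, 61 mm across, 18 mm deep, mouth with a 4 mm chamfer; its floor is 10 mm above the block's underside. The four blocks are alike, about 88 mm apart. Origin: centre of the underside; z up.
- block_4: fixed beech block of the jar rack, at the right (-y) end of the row seen from the robot. 84 (x) x 83 (y, along the row) x 28 mm tall, underside 3 mm above the work surface. In its top centre a round well, 61 mm across, 18 mm deep, mouth with a 4 mm chamfer; its floor is 10 mm above the block's underside. The four blocks are alike, about 88 mm apart. Origin: centre of the underside; z up.
- ink_slab: fixed inking slab beside one end of the jar rack (left or right, changes from start to start): white-backed glass plate 180 x 140 x 7 mm lying flat, a black rolled-out ink patch and a wooden-handled roller (brayer) on it. Origin: centre of the underside. A black lamp shade hangs 0.57 m above the desk behind the row (x over 0.64 m, y about 0.04 m).
- mix_cup: small white open mixing cup, 44 mm across and 32 mm tall, standing loose among the jars. Origin: centre of the underside.

How it is judged:
By the outcome, as a careful person would: the job done as asked, in the order asked, and still so for the second after the job is handed in, with the robot touching nothing.
It also fails if it takes over 90 s, if anything falls off the work surface, if the arm or the gripper's body presses on something with over 40 N, if the wrist force passes 120 N, or if a joint passes its speed limit or range.

## Working session

There is one attempt and no reset: what is moved stays moved. The work goes in short steps, Python scripts to look and compute and a tool call to move; the robot and the scene stay as the last step left them, time stands still between calls to the robot, and variables do not carry over. Pictures are saved under pics/ and viewed, at most 14 in all, crops included, and the job is handed in when it is done.

Besides the shell and the picture viewer there is one more tool, called after "Call:" as name(argument=value, ...) on one line, values as JSON. step_arm: Moves the arm, as the interface text tells. Shifts and turns lie within -1 to 1; 1 stands for 3 cm of shift or 0.1 rad of turn. Its arguments: {"type":"object","properties":{"steps":{"type":"array"}},"required":["steps"]}

```bash
mkdir -p pics; python3 - <<'E'
from cell import *
import cv2,numpy as np,pickle
s=get_state();print({k:np.round(v,3).tolist() for k,v in s.items()})
d={}
for n in ["scene","top","wrist"]:
    d[n]=snapshot(n);cv2.imwrite(f"pics/{n}0.png",d[n]["frame"][:,:,::-1])
    print(n,d[n]["intrinsics"],d[n]["origin"],d[n]["attitude"],[k for k in d[n]])
pickle.dump(d,open("d0.pkl","wb"))
E
```

```text
{'clock': 0.0, 'q': [1.022, 0.125, 1.652, -0.0, 1.367, -0.083], 'qd': [0.001, 0.001, 0.0, 0.001, 0.0, 0.001], 'joint_torque': [-0.0, -41.763, -35.993, 0.077, 0.049, -0.0], 'eef_pos': [291.718, 580.337, 291.002], 'ee_rot': [0.231, 0.973, -0.001, -0.0], 'contact_force': [0.231, -0.567, 0.959], 'wrist_torque': [-0.03, 0.016, -0.011], 'grasp_force': 0.0, 'grip_width': 95.059}
scene [[545.9299409    0.         274.6024117 ]
 [  0.         545.9299409  216.83444589]
 [  0.           0.           1.        ]] [-551.43616563 -696.88678061  955.54891989] [ 0.41931261 -0.21375474 -0.38288917  0.79490989] ['frame', 'intrinsics', 'origin', 'attitude']
top [[425.29977637   0.         271.30003393]
 [  0.         425.29977637 199.6503441 ]
 [  0.           0.           1.        ]] [ 340.54609117  133.92000224 1215.72110999] [ 0.05753769 -0.07253475 -0.69903329  0.70907022] ['frame', 'intrinsics', 'origin', 'attitude']
wrist [[310.91043548   0.         279.35336787]
 [  0.         310.91043548 206.48562127]
 [  0.           0.           1.        ]] [219.60720601 617.36822862 384.780548  ] [-0.12196177 -0.07406115  0.51907575  0.84273402] ['frame', 'intrinsics', 'origin', 'attitude']
```

View pics/top0.png

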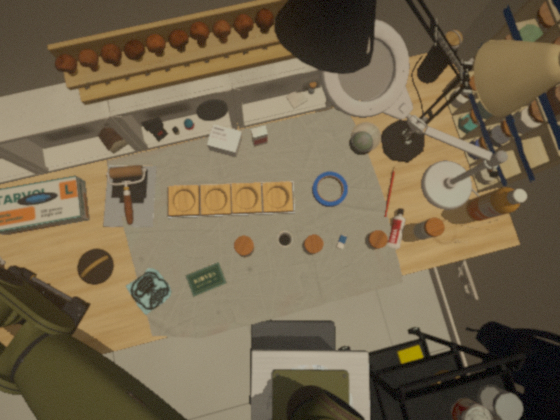

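View pics/scene0.png

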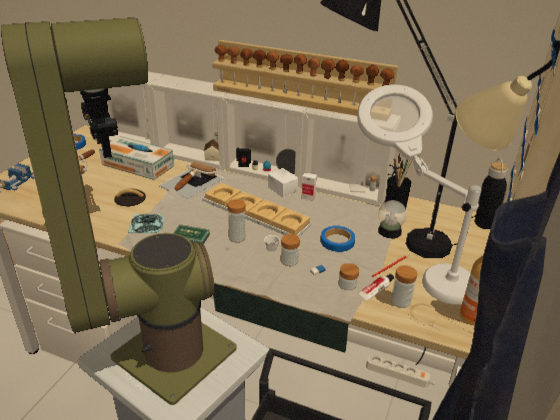

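View pics/wrist0.png

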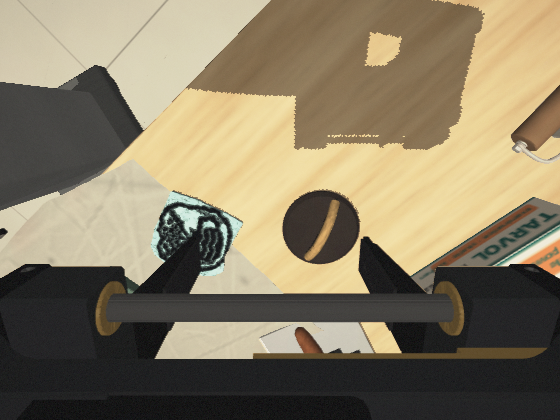

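Top view: row of wells at about (184..278,198), slab at left (+y) at (128,195), lids at (245,245), (314,243), (377,240), (433,227), cup (286,240). Scene view shows the same jars at (236,220), (290,250), (348,277), (403,287). I'll enlarge the relevant regions.

```bash
python3 - <<'E'
import cv2,numpy as np,pickle
d=pickle.load(open("d0.pkl","rb"))
a=d["top"]["frame"][170:270,155:455,::-1];b=d["scene"]["frame"][175:310,190:430,::-1]
a=cv2.resize(a,None,fx=2.6,fy=2.6,interpolation=cv2.INTER_CUBIC);b=cv2.resize(b,None,fx=2.4,fy=2.4,interpolation=cv2.INTER_CUBIC)
o=np.zeros((600,790,3),np.uint8);o[:a.shape[0],:a.shape[1]]=a;o[270:270+b.shape[0],:b.shape[1]]=b
cv2.imwrite("pics/c.png",o)
for n in["top","scene"]:
    im=cv2.cvtColor(d[n]["frame"],cv2.COLOR_RGB2HSV)
    m=((im[...,0]<14)&(im[...,1]>120)&(im[...,2]>90)).astype(np.uint8)
    k,l,st,c=cv2.connectedComponentsWithStats(m)
    for i in range(1,k):
        if 60<st[i,4]<800 : print(n,st[i],c[i].round(1))
f=d["top"]["frame"];print(f[245,245],f[243,314],d["scene"]["frame"][202:222:2,236].tolist())
E
```

```text
top [261  11  10  10  66] [265.7  15. ]
top [237  14  16  13 141] [244.   20.3]
top [214  20  16  12 125] [221.5  25.9]
top [192  22  17  14 163] [199.8  28.2]
top [172  31  16  12 135] [179.  36.]
top [147  34  18  14 190] [155.1  40.9]
top [103  44  15  14 140] [110.1  50.3]
top [ 79  49  18  14 180] [87.3 55.8]
top [ 57  55  17  14 150] [66.  61.9]
top [385 171  10  46 121] [389.3 192.5]
top [124 196   9  28 156] [128.1 208.7]
top [  7 207  28  15 143] [ 22.7 213.2]
top [469 209  21  11  86] [478.1 215.2]
top [386 219  15  24 148] [394.5 229.3]
scene [216  45  24  10 122] [228.5  49.4]
scene [268  51  11   9  69] [273.2  55.1]
scene [296  54  11  10  61] [301.9  57.8]
scene [309  58  11  10  73] [314.5  62.5]
scene [352  65  12   9  70] [357.3  68.6]
scene [382  68  12  10  70] [388.5  72.4]
scene [104 160  31  13  84] [119.3 166.4]
scene [175 173  18  17 115] [183.2 181.4]
scene [302 184  12  10  69] [306.8 188.5]
scene [372 255  35  22  97] [389.3 265.6]
scene [366 277  18  17  82] [375.2 283.9]
scene [460 294  18  28 291] [468.7 308.5]
[147  96  51] [149  97  51] [[171, 107, 51], [172, 112, 51], [175, 110, 48], [163, 102, 48], [122, 76, 36], [122, 75, 36], [150, 140, 119], [133, 127, 110], [130, 122, 106], [132, 124, 107]]
```

View pics/c.png

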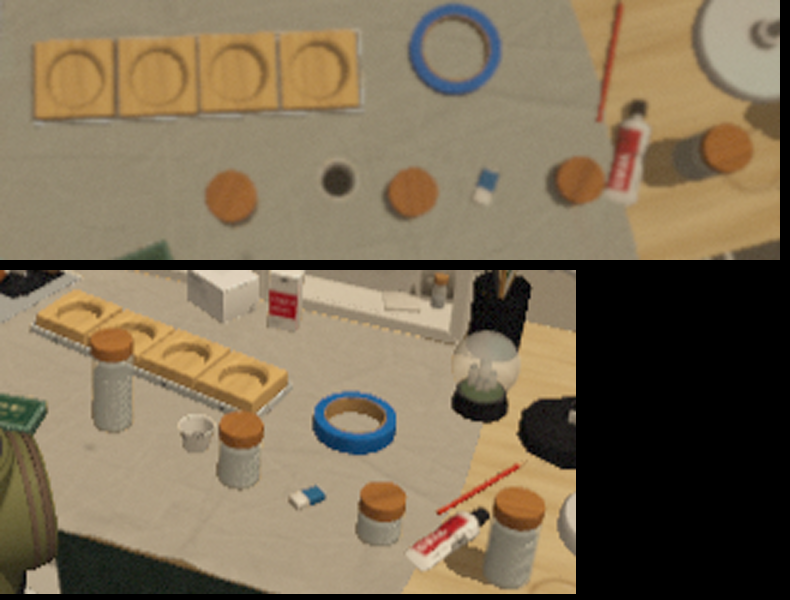

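The crop shows four round lids clearly and the four wells; slab is on the left (+y). Triangulate lid tops now.

```bash
cat > h.py <<'E'
import cv2,numpy as np,pickle
from scipy.spatial.transform import Rotation as R
def ray(s,uv):
    K=s["intrinsics"];p=np.linalg.inv(K)@[uv[0],uv[1],1]
    v=R.from_quat(s["attitude"]).as_matrix()@[p[0],-p[1],-p[2]]
    return np.array(s["origin"]),v/np.linalg.norm(v)
def onplane(s,uv,z):
    o,v=ray(s,uv);return o+v*(z-o[2])/v[2]
def tri(s1,u1,s2,u2):
    o1,a=ray(s1,u1);o2,b=ray(s2,u2)
    t=np.linalg.lstsq(np.c_[a,-b],o2-o1,rcond=None)[0]
    p,q=o1+a*t[0],o2+b*t[1];return (p+q)/2,np.linalg.norm(p-q)
def proj(s,P):
    c=R.from_quat(s["attitude"]).as_matrix().T@(np.array(P)-s["origin"])
    p=s["intrinsics"]@[c[0],-c[1],-c[2]];return p[:2]/p[2]
def blobs(img,f,amin,amax):
    m=f(cv2.cvtColor(img,cv2.COLOR_RGB2HSV).astype(int),img.astype(int)).astype(np.uint8)
    return [c for c in cv2.findContours(m,cv2.RETR_EXTERNAL,cv2.CHAIN_APPROX_NONE)[0] if amin<cv2.contourArea(c)<amax]
E
python3 - <<'E'
from h import *
d=pickle.load(open("d0.pkl","rb"))
T,S=d["top"],d["scene"]
lid=lambda h,r:(h[...,0]<=17)&(h[...,1]>150)&(h[...,2]>100)
lidS=lambda h,r:(h[...,0]<=17)&(h[...,1]>150)&(h[...,2]>143)
def near(img,f,uv,w=26):
    bs=blobs(img,f,60,900)
    b=min(bs,key=lambda c:np.hypot(*(cv2.fitEllipse(c)[0]-np.array(uv))))
    return cv2.fitEllipse(cv2.convexHull(b))
for n,a,b in [("A",(245,245),(236,206)),("B",(314,243),(290,242)),("C",(377,240),(348,272)),("D",(433,227),(405,272))]:
    e,g=near(T["frame"],lid,a),near(S["frame"],lidS,b)
    P,err=tri(T,e[0],S,g[0])
    print(n,np.round(e,1) if 0 else [np.round(x,1).tolist() for x in e],[np.round(x,1).tolist() for x in g],P.round(1),err.round(1))
wood=lambda h,r:(h[...,0]>=13)&(h[...,0]<=24)&(h[...,1]>105)&(h[...,2]>100)
for n,s,box in [("T",T,(160,180,300,220)),("S",S,(200,180,312,238))]:
    x0,y0,x1,y1=box;im=np.zeros_like(s["frame"]);im[y0:y1,x0:x1]=s["frame"][y0:y1,x0:x1]
    for c in blobs(im,wood,100,9000):print(n,cv2.contourArea(c),cv2.approxPolyDP(cv2.convexHull(c),3,True)[:,0].tolist(),[onplane(s,p,31)[:2].round(0).tolist() for p in cv2.boxPoints(cv2.minAreaRect(c))])
E
```

```text
A [[243.4, 245.1], [17.7, 18.4], 162.2] [[237.2, 203.7], [12.1, 18.1], 95.6] [425.3 181.7 119.6] 0.7
B [[313.2, 243.6], [17.1, 17.4], 52.4] [[290.3, 238.8], [11.4, 17.5], 93.3] [434.9  -2.6  76.2] 0.9
C [[377.8, 239.0], [16.6, 17.7], 102.3] [[349.5, 268.9], [11.5, 18.6], 103.2] [ 451.9 -183.3   53.3] 1.0
D [[434.2, 226.6], [17.9, 19.0], 134.6] [[406.7, 271.7], [11.9, 21.2], 105.5] [ 483.  -323.9   97.7] 0.2
T 3524.5 [[291, 183], [292, 210], [168, 214], [169, 186]] [[598.0, 407.0], [618.0, 53.0], [530.0, 50.0], [511.0, 398.0]]
S 2086.5 [[205, 194], [223, 183], [308, 216], [309, 222], [298, 237], [282, 237], [231, 212]] [[450.0, 357.0], [595.0, 449.0], [615.0, 52.0], [482.0, -4.0]]
```

```bash
cat >> h.py <<'E'
def rows(Rm,p0,p1,yaw1,n):
    """rows from pose (Rm,p0) to p1 with tool y at world angle yaw1 (tool down)"""
    ya=np.arctan2(Rm[1,1],Rm[0,1]);dr=-(yaw1-ya)/n/0.1;out=[];p=np.array(p0,float);Rm=Rm.copy()
    for i in range(n):
        s=np.round(Rm.T@((np.array(p1)-p)/(n-i))/30,2);r=np.round(dr,3)
        p=p+Rm@s*30;Rm=Rm@R.from_rotvec([0,0,r*.1]).as_matrix();out.append([s.tolist(),[0,0,float(r)]])
    return out
E
python3 - <<'E'
from h import *
d=pickle.load(open("d0.pkl","rb"));T,S,W=d["top"],d["scene"],d["wrist"]
for a,b in [((500,158),(470,190)),((365,65),(395,115)),((447,185),(450,283))]:print("lamp",tri(T,a,S,b))
Rt=R.from_quat([0.231,0.973,0,0]).as_matrix();p=np.array([291.7,580.3,291.0])
Rc=R.from_quat(W["attitude"]).as_matrix();print("cam fwd in tool",Rt.T@-Rc[:,2],"off",Rt.T@(W["origin"]-p))
R0=np.array([[0,1,0],[1,0,0],[0,0,-1.]])
pts={"w1":(559,359,31),"w4":(574,95,31),"A":(425,182,121),"B":(435,-3,78)}
for q in [(500,250,290),(560,330,290),(540,150,290),(540,60,290),(540,60,330)]:
    V=dict(W);V["origin"]=np.array(q)+R0@Rt.T@(W["origin"]-p);V["attitude"]=R.from_matrix(R0@Rt.T@Rc).as_quat()
    print(q,{k:proj(V,x).round().tolist() for k,x in pts.items()})
for r in rows(Rt,p,(540,60+30,290),0,12) : print(r)
E
```

```text
lamp (array([ 611.45907771, -393.62457943,  302.94982392]), np.float64(9.724918169600846))
lamp (array([810.61634809, -86.39886523, 340.1520261 ]), np.float64(7.994504752665696))
lamp (array([ 614.63820529, -400.09437557,   15.71760153]), np.float64(4.866519575625532))
cam fwd in tool [-0.28244845 -0.00192488  0.95928055] off [ 81.06123221   0.70792024 -93.780548  ]
(500, 250, 290) {'w1': [335.0, 87.0], 'w4': [336.0, 304.0], 'A': [200.0, 279.0], 'B': [227.0, 394.0]}
(560, 330, 290) {'w1': [278.0, 163.0], 'w4': [290.0, 354.0], 'A': [147.0, 349.0], 'B': [185.0, 442.0]}
(540, 150, 290) {'w1': [299.0, -22.0], 'w4': [307.0, 232.0], 'A': [145.0, 175.0], 'B': [189.0, 326.0]}
(540, 60, 290) {'w1': [300.0, -140.0], 'w4': [309.0, 157.0], 'A': [130.0, 60.0], 'B': [182.0, 255.0]}
(540, 60, 330) {'w1': [298.0, -109.0], 'w4': [306.0, 153.0], 'A': [151.0, 68.0], 'B': [192.0, 240.0]}
[[-1.23, -0.91, 0.0], [0, 0, 0.921]]
[[-1.31, -0.79, 0.0], [0, 0, 0.921]]
[[-1.37, -0.67, 0.0], [0, 0, 0.921]]
[[-1.43, -0.54, 0.0], [0, 0, 0.921]]
[[-1.47, -0.4, 0.0], [0, 0, 0.921]]
[[-1.5, -0.27, 0.0], [0, 0, 0.921]]
[[-1.52, -0.13, 0.01], [0, 0, 0.921]]
[[-1.53, 0.02, 0.0], [0, 0, 0.921]]
[[-1.52, 0.16, 0.01], [0, 0, 0.921]]
[[-1.5, 0.29, 0.0], [0, 0, 0.921]]
[[-1.46, 0.43, 0.01], [0, 0, 0.921]]
[[-1.42, 0.56, 0.0], [0, 0, 0.921]]
```

```bash
python3 - <<'E'
from h import *
for r in rows(R.from_quat([0.231,0.973,0,0]).as_matrix(),(291.7,580.3,291.0),(500,320,291),0,12) : print(r)
E
```

```text
[[-0.84, -0.39, 0.0], [0, 0, 0.921]]
[[-0.87, -0.31, 0.0], [0, 0, 0.921]]
[[-0.9, -0.22, 0.0], [0, 0, 0.921]]
[[-0.92, -0.14, 0.0], [0, 0, 0.921]]
[[-0.92, -0.06, 0.0], [0, 0, 0.921]]
[[-0.93, 0.03, 0.0], [0, 0, 0.921]]
[[-0.92, 0.11, 0.0], [0, 0, 0.921]]
[[-0.9, 0.2, 0.0], [0, 0, 0.921]]
[[-0.88, 0.28, 0.0], [0, 0, 0.921]]
[[-0.85, 0.36, 0.0], [0, 0, 0.921]]
[[-0.82, 0.44, 0.0], [0, 0, 0.921]]
[[-0.77, 0.51, 0.0], [0, 0, 0.921]]
```

Call:
step_arm(steps=[[[-0.84, -0.39, 0], [0, 0, 0.921], -1], [[-0.87, -0.31, 0], [0, 0, 0.921], -1], [[-0.9, -0.22, 0], [0, 0, 0.921], -1], [[-0.92, -0.14, 0], [0, 0, 0.921], -1], [[-0.92, -0.06, 0], [0, 0, 0.921], -1], [[-0.93, 0.03, 0], [0, 0, 0.921], -1], [[-0.92, 0.11, 0], [0, 0, 0.921], -1], [[-0.9, 0.2, 0], [0, 0, 0.921], -1], [[-0.88, 0.28, 0], [0, 0, 0.921], -1], [[-0.85, 0.36, 0], [0, 0, 0.921], -1], [[-0.82, 0.44, 0], [0, 0, 0.921], -1], [[-0.77, 0.51, 0], [0, 0, 0.921], -1]])

```text
clock: 1.15
eef_pos: [500.8, 319.4, 291.9]
ee_rot: [0.709, 0.705, -0.0, -0.0]
contact_force: [-0.2, 1.0, 0.6]
grip_width: 95.0
grasp_force: 0.0
```

Call:
step_arm(steps=[[[0, 0, 0], [0, 0, 0], -1], [[0, 0, 0], [0, 0, 0], -1], [[0, 0, 0], [0, 0, 0], -1]])

```text
clock: 1.4
eef_pos: [500.0, 320.8, 291.9]
ee_rot: [0.707, 0.707, -0.0, -0.0]
contact_force: [-0.2, 0.8, -0.5]
grip_width: 95.2
grasp_force: 0.0
```

```bash
python3 - <<'E'
from cell import *
from h import *
s=snapshot("wrist");st=get_state();pickle.dump((s,st),open("w1.pkl","wb"));cv2.imwrite("pics/w1.png",s["frame"][:,:,::-1])
print(st["eef_pos"],st["ee_rot"],st["clock"],s["origin"])
E
```

```text
[499.76290023 321.15587262 291.98717608] [ 7.06685660e-01  7.07527569e-01 -2.19893407e-04 -2.61830565e-04] 1.45 [499.23053203 401.67045968 385.57984473]
```

Call:
step_arm(steps=[[[-1, 0, 0], [0, 0, 0], -1], [[-1, 0, 0], [0, 0, 0], -1], [[-1, 0, 0], [0, 0, 0], -1], [[-1, 0, 0], [0, 0, 0], -1], [[-1, 0, 0], [0, 0, 0], -1], [[-1, 0, 0], [0, 0, 0], -1], [[0, 0, 0], [0, 0, 0], -1], [[0, 0, 0], [0, 0, 0], -1], [[0, 0, 0], [0, 0, 0], -1]])

```text
clock: 2.2
eef_pos: [500.0, 141.7, 292.4]
ee_rot: [0.707, 0.707, 0.0, -0.0]
contact_force: [0.8, -0.8, 0.5]
grip_width: 94.9
grasp_force: 0.0
```

```bash
python3 - <<'E'
from cell import *
from h import *
s=snapshot("wrist");st=get_state();pickle.dump((s,st),open("w2.pkl","wb"))
a=pickle.load(open("w1.pkl","rb"))[0]
cv2.imwrite("pics/w12.png",cv2.resize(np.hstack([a["frame"],s["frame"]])[:,:,::-1],(800,300)))
print(st["eef_pos"],st["ee_rot"],st["clock"],s["origin"])
E
```

```text
[500.06774674 141.92719283 292.29319453] [ 7.06521364e-01  7.07691674e-01  1.69266117e-04 -1.69195824e-04] 2.25 [499.13761647 222.50958371 386.05785223]
```

View pics/w12.png

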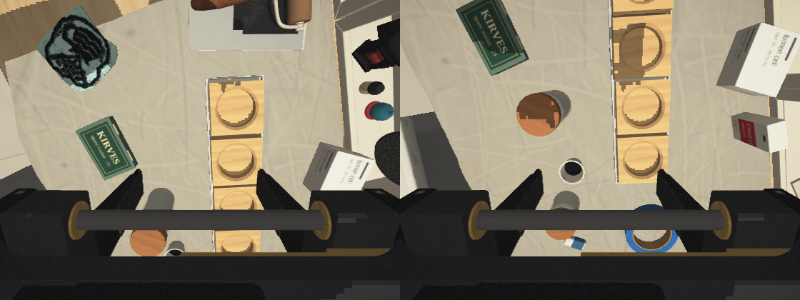

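Both wells pairs are visible: w1 picture wells 1, 2 at (332,150), (328,224); w2 picture wells 3, 4 at (339,147), (336,224) full-resolution. Fit circles.

```bash
python3 - <<'E'
from h import *
tiles=[]
for f,cs in [("w1",[(332,150),(328,224)]),("w2",[(339,147),(336,224)])]:
    s=pickle.load(open(f+".pkl","rb"))[0]
    g=cv2.cvtColor(s["frame"],cv2.COLOR_RGB2GRAY)
    for c in cs:
        x,y=c[0]-46,c[1]-46
        t=cv2.resize(g[y:y+92,x:x+92],None,fx=4,fy=4,interpolation=cv2.INTER_CUBIC)
        vis=cv2.cvtColor(cv2.resize(s["frame"][y:y+92,x:x+92],None,fx=4,fy=4,interpolation=cv2.INTER_CUBIC),cv2.COLOR_RGB2BGR)
        h=cv2.HoughCircles(cv2.GaussianBlur(t,(7,7),2),cv2.HOUGH_GRADIENT_ALT,1.5,3,param1=60,param2=0.5,minRadius=95,maxRadius=150)
        if h is not None:
            for u,v,r in h[0][:,:3]:
                uv=(x+(u+.5)/4-.5,y+(v+.5)/4-.5);P=onplane(s,uv,31)
                print(f,c,np.round(uv,1),r/4,P.round(1),"mm r",round(r/4/310.9*np.linalg.norm(P-s["origin"]),1))
                cv2.circle(vis,(int(u),int(v)),int(r),(255,0,0),1)
        tiles.append(cv2.resize(vis,(300,300)))
cv2.imwrite("pics/wells.png",np.vstack([np.hstack(tiles[:2]),np.hstack(tiles[2:])]))
E
```

```text
w1 (332, 150) [322.4 139.2] 34.269672 [547.  375.6  31. ] mm r 39.5
w1 (332, 150) [336.2 140.4] 33.808437 [562.6 374.3  31. ] mm r 39.3
w1 (332, 150) [321.6 154.6] 34.601562 [546.8 358.5  31. ] mm r 40.1
w1 (332, 150) [320.5 146.4] 34.12556 [545.2 367.7  31. ] mm r 39.4
w1 (332, 150) [331.8 153.5] 29.432135 [558.2 359.8  31. ] mm r 34.3
w1 (332, 150) [327.6 148.2] 26.263876 [553.3 365.6  31. ] mm r 30.5
w1 (332, 150) [325.4 151.2] 30.413322 [550.9 362.3  31. ] mm r 35.3
w1 (332, 150) [330.6 147.5] 29.36202 [556.6 366.5  31. ] mm r 34.1
w1 (332, 150) [320.1 156.9] 31.15073 [545.2 356.   31. ] mm r 36.1
w1 (332, 150) [320.5 146.4] 28.851248 [545.2 367.7  31. ] mm r 33.3
w1 (332, 150) [330.6 152.8] 26.294207 [556.9 360.6  31. ] mm r 30.6
w1 (332, 150) [331.8 156.9] 32.101124 [558.4 356.   31. ] mm r 37.4
w1 (332, 150) [326.9 165.5] 34.446896 [553.3 346.1  31. ] mm r 40.2
w1 (332, 150) [335.9 146.8] 26.302294 [562.5 367.3  31. ] mm r 30.6
w1 (332, 150) [328.  140.4] 30.914705 [553.3 374.3  31. ] mm r 35.8
w1 (332, 150) [341.5 146. ] 34.915546 [568.8 368.1  31. ] mm r 40.8
w1 (332, 150) [
[... 3821 characters left out ...]
108.8  31. ] mm r 38.5
w2 (336, 224) [341.4 227.9] 29.397345 [574.5  91.1  31. ] mm r 36.5
w2 (336, 224) [332.4 234.2] 34.06937 [564.   82.8  31. ] mm r 42.4
w2 (336, 224) [324.9 225.6] 33.324043 [554.4  94.   31. ] mm r 40.9
w2 (336, 224) [339.9 233.1] 34.907604 [573.1  84.3  31. ] mm r 43.6
w2 (336, 224) [327.9 228.6] 27.706924 [558.2  90.1  31. ] mm r 34.2
w2 (336, 224) [339.9 220.4] 29.361221 [572.2 100.7  31. ] mm r 36.1
w2 (336, 224) [348.1 220.8] 34.46002 [582.2 100.2  31. ] mm r 42.6
w2 (336, 224) [332.8 206.9] 30.672523 [562.8 117.7  31. ] mm r 37.1
w2 (336, 224) [332.4 234.2] 29.151787 [564.   82.8  31. ] mm r 36.3
w2 (336, 224) [324.1 218.9] 30.805725 [553.1 102.6  31. ] mm r 37.5
```

View pics/wells.png

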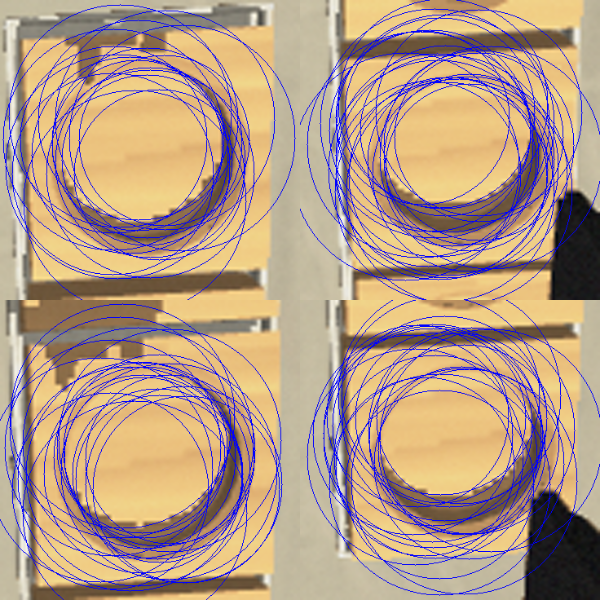

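Call:
step_arm(steps=[[[-0.92, -0.18, 0], [0, 0, 0], -1], [[-0.92, -0.18, 0], [0, 0, 0], -1], [[-0.92, -0.18, 0], [0, 0, 0], -1], [[-0.92, -0.18, 0], [0, 0, 0], -1], [[-0.92, -0.18, 0], [0, 0, 0], -1], [[-0.92, -0.18, 0], [0, 0, 0], -1], [[-0.92, -0.18, 0], [0, 0, 0], -1], [[-0.92, -0.18, 0], [0, 0, 0], -1], [[-0.92, -0.18, 0], [0, 0, 0], -1], [[0, 0, 0], [0, 0, 0], -1], [[0, 0, 0], [0, 0, 0], -1], [[0, 0, 0], [0, 0, 0], -1]])

```text
clock: 3.25
eef_pos: [452.0, -106.7, 292.2]
ee_rot: [0.707, 0.708, 0.0, -0.0]
contact_force: [0.3, 0.1, -0.2]
grip_width: 95.1
grasp_force: 0.0
```

```bash
cat >> h.py <<'E'
def lids(s,z):
    f=lambda h,r:(h[...,0]<=17)&(h[...,1]>140)&(h[...,2]>70)
    for c in blobs(s["frame"][:262],f,700,9000):
        (u,v),r=cv2.minEnclosingCircle(c)
        P=onplane(s,(u,v),z);print("lid",round(u),round(v),round(r,1),"area",cv2.contourArea(c),P.round(1),"r mm",round(r/310.9*np.linalg.norm(P-s["origin"]),1))
E
python3 - <<'E'
from cell import *
from h import *
d=pickle.load(open("d0.pkl","rb"))
for f,a,b in [("w1",(331,152.5),(184.2,200.4)),("w2",(340.5,149.8),(246.5,198))]:
    print("well",tri(pickle.load(open(f+".pkl","rb"))[0],a,d["top"],b))
s=snapshot("wrist");st=get_state();pickle.dump((s,st),open("w3.pkl","wb"))
cv2.imwrite("pics/w3.png",s["frame"][:,:,::-1])
print(st["eef_pos"],st["clock"]);lids(s,56)
print("w2");lids(pickle.load(open("w2.pkl","rb"))[0],122)
E
```

```text
well (array([559.33986357, 358.931089  ,  13.49058292]), np.float64(1.6455812607554514))
well (array([5.72595910e+02, 1.81626322e+02, 2.21648107e-01]), np.float64(3.256825938338858))
[ 452.03899116 -106.48237958  292.20502256] 3.3
lid 280 253 21.4 area 916.0 [ 452.4 -178.6   56. ] r mm 25.0
lid 263 87 28.7 area 2260.5 [434.9   1.4  56. ] r mm 30.6
w2
lid 194 160 31.1 area 2612.0 [426.4 186.  122. ] r mm 27.7
```

View pics/w3.png

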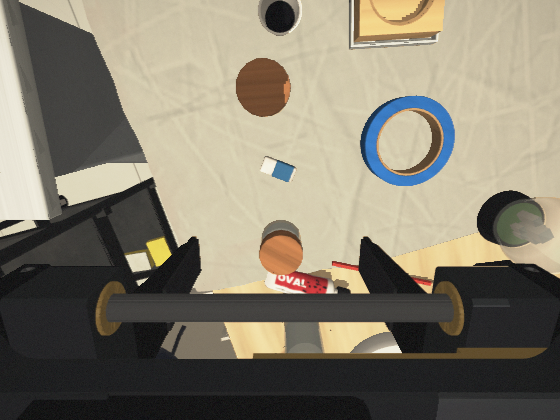

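Picture shows short jar lid at (281,252) with its side included (explaining +4 mm in y), red tube beside it clear of the x-oriented fingers. Grasp the short jar.

Call:
step_arm(steps=[[[-0.85, 0, 0.5], [0, 0, 0], -1], [[-0.85, 0, 0.5], [0, 0, 0], -1], [[-0.85, 0, 0.5], [0, 0, 0], -1], [[0, 0, 1], [0, 0, 0], -1], [[0, 0, 1], [0, 0, 0], -1], [[0, 0, 1], [0, 0, 0], -1], [[0, 0, 1], [0, 0, 0], -1], [[0, 0, 0.6], [0, 0, 0], -1], [[0, 0, 0.4], [0, 0, 0], -1], [[0, 0, 0], [0, 0, 0], -1]])

```text
clock: 4.13
eef_pos: [450.4, -182.3, 94.4]
ee_rot: [0.706, 0.708, -0.001, -0.003]
contact_force: [-0.8, -0.2, 0.6]
grip_width: 95.2
grasp_force: 0.0
```

Call:
step_arm(steps=[[[0, 0, 0], [0, 0, 0], 1], [[0, 0, 0], [0, 0, 0], 1], [[0, 0, 0], [0, 0, 0], 1], [[0, 0, 0], [0, 0, 0], 1], [[0, 0, 0], [0, 0, 0], 1], [[0, 0, 0], [0, 0, 0], 1]])

```text
clock: 4.63
eef_pos: [452.0, -184.5, 98.0]
ee_rot: [0.707, 0.707, 0.0, 0.001]
contact_force: [-0.0, 0.9, 0.9]
grip_width: 60.6
grasp_force: 0.0
```

Call:
step_arm(steps=[[[0, 0, 0], [0, 0, 0], 1], [[0, 0, 0], [0, 0, 0], 1], [[0, 0, 0], [0, 0, 0], 1], [[0, 0, 0], [0, 0, 0], 1]])

```text
clock: 4.97
eef_pos: [451.9, -184.5, 97.7]
ee_rot: [0.707, 0.707, 0.0, 0.0]
contact_force: [0.2, -0.3, 2.6]
grip_width: 51.1
grasp_force: 30.0
```

Call:
step_arm(steps=[[[0, 0, -0.6], [0, 0, 0], 1], [[0, 0, -1], [0, 0, 0], 1], [[0, 0, -1], [0, 0, 0], 1], [[0.9, 0.4, -0.4], [0, 0, 0], 1], [[0.9, 0.4, 0], [0, 0, 0], 1], [[0.9, 0.4, 0], [0, 0, 0], 1], [[0.9, 0.4, 0], [0, 0, 0], 1], [[0.9, 0.4, 0], [0, 0, 0], 1], [[0.9, 0.4, 0], [0, 0, 0], 1], [[0.9, 0.4, 0], [0, 0, 0], 1], [[0.9, 0.4, 0], [0, 0, 0], 1], [[0.9, 0.4, 0], [0, 0, 0], 1]])

```text
clock: 5.97
eef_pos: [559.5, 60.2, 186.5]
ee_rot: [0.707, 0.707, -0.001, -0.0]
contact_force: [-0.0, -0.6, -1.4]
grip_width: 51.1
grasp_force: 30.0
```

Call:
step_arm(steps=[[[1, 0, 0], [0, 0, 0], 1], [[1, 0, 0], [0, 0, 0], 1], [[1, 0, 0], [0, 0, 0], 1], [[1, 0, 0], [0, 0, 0], 1], [[1, 0, 0], [0, 0, 0], 1], [[1, 0, 0], [0, 0, 0], 1], [[1, 0, 0], [0, 0, 0], 1], [[1, 0, 0], [0, 0, 0], 1], [[1, 0, 0], [0, 0, 0], 1], [[1, 0, 0], [0, 0, 0], 1], [[0, 0, 0], [0, 0, 0], 1], [[0, 0, 0], [0, 0, 0], 1]])

```text
clock: 6.97
eef_pos: [559.0, 359.8, 186.2]
ee_rot: [0.706, 0.708, -0.001, -0.0]
contact_force: [0.2, 0.1, -1.6]
grip_width: 51.4
grasp_force: 30.0
```

```bash
python3 - <<'E'
from cell import *
from h import *
s=snapshot("wrist");t=snapshot("top");u=snapshot("scene");st=get_state();print(st["eef_pos"],st["clock"],st["grip_width"])
a=s["frame"][:,:,::-1][60:];b=cv2.resize(t["frame"][165:265,150:300,::-1],(400,266));
c=cv2.resize(u["frame"][140:250,170:335,::-1],(400,266));o=np.zeros((600,800,3),np.uint8)
o[:266,:400]=b;o[:266,400:]=c;o[266:266+300,:466]=cv2.resize(a,(466,300));cv2.imwrite("pics/p1.png",o)
E
```

```text
[559.51594629 357.69502138 186.55749929] 7.1167 51.12597091720774
```

View pics/p1.png

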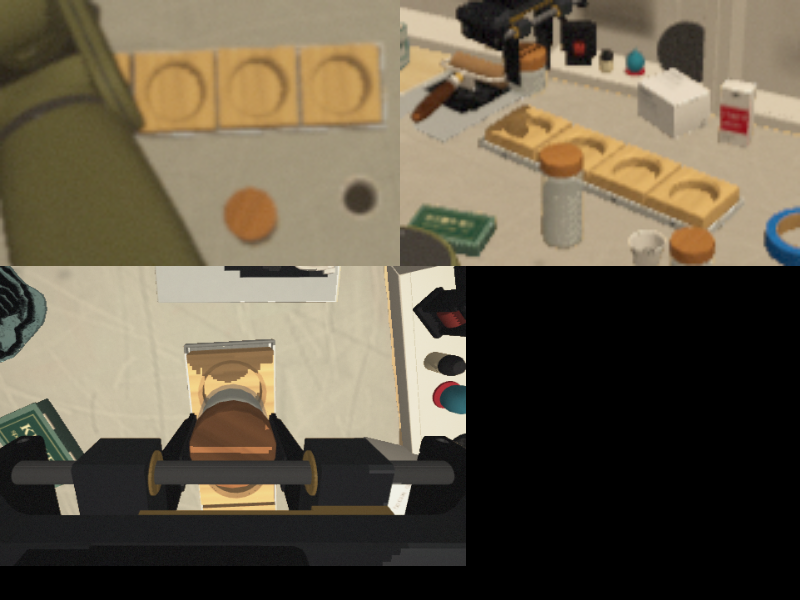

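Jar hangs centred over well 1 (jar and well both at column ~232 in the wrist crop). Lower it.

Call:
step_arm(steps=[[[0.05, 0, 1], [0, 0, 0], 1], [[0, 0, 0.6], [0, 0, 0], 1], [[0, 0, 0.3], [0, 0, 0], 1], [[0, 0, 0.2], [0, 0, 0], 1], [[0, 0, 0.15], [0, 0, 0], 1], [[0, 0, 0.1], [0, 0, 0], 1], [[0, 0, 0.05], [0, 0, 0], 1], [[0, 0, 0], [0, 0, 0], 1], [[0, 0, 0], [0, 0, 0], 1]])

```text
clock: 7.87
eef_pos: [560.2, 360.4, 116.2]
ee_rot: [0.707, 0.707, 0.001, 0.0]
contact_force: [-0.9, -0.3, -1.6]
grip_width: 51.2
grasp_force: 30.0
```

Call:
step_arm(steps=[[[0, 0, 0.04], [0, 0, 0], 1], [[0, 0, 0.04], [0, 0, 0], 1], [[0, 0, 0], [0, 0, 0], 1], [[0, 0, 0], [0, 0, 0], 1]])

```text
clock: 8.2
eef_pos: [559.7, 360.3, 112.8]
ee_rot: [0.707, 0.707, -0.0, -0.0]
contact_force: [0.0, 0.5, -0.7]
grip_width: 50.8
grasp_force: 30.0
```

Call:
step_arm(steps=[[[0, 0, 0.03], [0, 0, 0], 1], [[0, 0, 0.03], [0, 0, 0], 1], [[0, 0, 0], [0, 0, 0], 1], [[0, 0, 0], [0, 0, 0], 1]])

```text
clock: 8.53
eef_pos: [559.7, 360.2, 110.9]
ee_rot: [0.707, 0.707, -0.0, -0.0]
contact_force: [0.5, -0.2, -1.0]
grip_width: 51.1
grasp_force: 30.0
```

Call:
step_arm(steps=[[[0, 0, 0.02], [0, 0, 0], 1], [[0, 0, 0.02], [0, 0, 0], 1], [[0, 0, 0], [0, 0, 0], 1], [[0, 0, 0], [0, 0, 0], 1]])

```text
clock: 8.87
eef_pos: [559.8, 360.3, 110.8]
ee_rot: [0.707, 0.707, -0.0, 0.0]
contact_force: [-3.3, -0.5, 4.4]
grip_width: 51.3
grasp_force: 30.0
```

Floor contact at the expected z (97.8+13). Release, rise, head to the medium jar.

Call:
step_arm(steps=[[[0, 0, 0], [0, 0, 0], -1], [[0, 0, 0], [0, 0, 0], -1], [[0, 0, 0], [0, 0, 0], -1], [[0, 0, 0], [0, 0, 0], -1], [[0, 0, -0.3], [0, 0, 0], -1], [[0, 0, -0.7], [0, 0, 0], -1], [[0, 0, -1], [0, 0, 0], -1], [[0, 0, -1], [0, 0, 0], -1], [[0, 0, -1], [0, 0, 0], -1]])

```text
clock: 9.62
eef_pos: [559.6, 360.1, 231.4]
ee_rot: [0.707, 0.707, -0.0, -0.0]
contact_force: [1.1, 0.6, -0.7]
grip_width: 94.8
grasp_force: 0.0
```

Call:
step_arm(steps=[[[-1, -0.34, 0], [0, 0, 0], -1], [[-1, -0.34, 0], [0, 0, 0], -1], [[-1, -0.34, 0], [0, 0, 0], -1], [[-1, -0.34, 0], [0, 0, 0], -1], [[-1, -0.34, 0], [0, 0, 0], -1], [[-1, -0.34, 0], [0, 0, 0], -1], [[-1, -0.34, 0], [0, 0, 0], -1], [[-1, -0.34, 0], [0, 0, 0], -1], [[-0.8, -0.4, 0], [0, 0, 0], -1], [[0, 0, 0], [0, 0, 0], -1], [[0, 0, 0], [0, 0, 0], -1]])

```text
clock: 10.53
eef_pos: [465.9, 95.5, 230.6]
ee_rot: [0.708, 0.706, 0.001, 0.0]
contact_force: [-0.1, 1.3, 0.7]
grip_width: 94.7
grasp_force: 0.0
```

```bash
python3 - <<'E'
from cell import *
from h import *
s=snapshot("wrist");t=snapshot("top");st=get_state();print(st["eef_pos"],st["clock"],st["contact_force"]);lids(s,78)
a=cv2.resize(s["frame"][:,:,::-1],(400,300));b=cv2.resize(t["frame"][165:265,150:283,::-1],(400,300))
cv2.imwrite("pics/p2.png",np.hstack([a,b]))
E
```

```text
[466.48113107  96.61881321 230.51865622] 10.6333 [ 0.38671464  0.72669701 -0.18813988]
lid 214 99 43.7 area 5205.5 [416.7 187.9  78. ] r mm 35.3
```

View pics/p2.png

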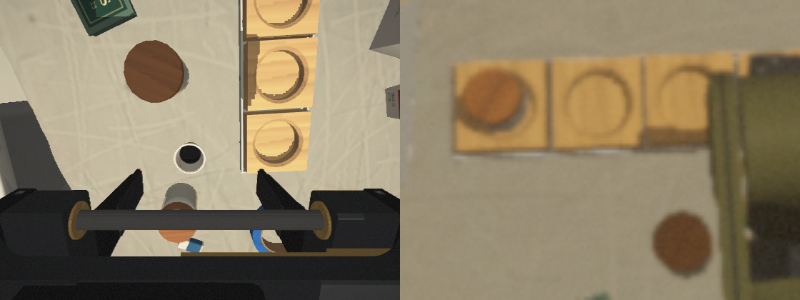

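Short jar sits in well 1 (right crop; offset is parallax), arm now over the cup side of the medium jar. Continue to the medium jar.

Call:
step_arm(steps=[[[-0.83, -0.26, 0], [0, 0, 0], -1], [[-0.83, -0.26, 0], [0, 0, 0], -1], [[-0.83, -0.26, 0], [0, 0, 0], -1], [[-0.82, -0.27, 0], [0, 0, 0], -1], [[0, 0, 1], [0, 0, 0], -1], [[0, 0, 1], [0, 0, 0], -1], [[0, 0, 1], [0, 0, 0], -1], [[0, 0, 0.5], [0, 0, 0], -1], [[0, 0, 0.28], [0, 0, 0], -1], [[0, 0, 0], [0, 0, 0], -1]])

```text
clock: 11.47
eef_pos: [433.8, -2.2, 114.6]
ee_rot: [0.707, 0.708, -0.001, -0.002]
contact_force: [0.4, 0.1, -0.9]
grip_width: 94.9
grasp_force: 0.0
```

Call:
step_arm(steps=[[[0, 0, 0], [0, 0, 0], 1], [[0, 0, 0], [0, 0, 0], 1], [[0, 0, 0], [0, 0, 0], 1], [[0, 0, 0], [0, 0, 0], 1], [[0, 0, 0], [0, 0, 0], 1], [[0, 0, 0], [0, 0, 0], 1], [[0, 0, 0], [0, 0, 0], 1], [[0, 0, 0], [0, 0, 0], 1], [[0, 0, 0], [0, 0, 0], 1], [[0, 0, 0], [0, 0, 0], 1]])

```text
clock: 12.3
eef_pos: [434.9, -3.1, 116.8]
ee_rot: [0.707, 0.707, 0.0, 0.0]
contact_force: [1.4, -0.2, 2.0]
grip_width: 51.3
grasp_force: 30.0
```

Call:
step_arm(steps=[[[0, 0, -0.6], [0, 0, 0], 1], [[0, 0, -1], [0, 0, 0], 1], [[0.92, 0.43, -1], [0, 0, 0], 1], [[0.92, 0.43, 0], [0, 0, 0], 1], [[0.92, 0.43, 0], [0, 0, 0], 1], [[0.92, 0.43, 0], [0, 0, 0], 1], [[0.92, 0.43, 0], [0, 0, 0], 1], [[0.92, 0.43, 0], [0, 0, 0], 1], [[0.92, 0.43, 0], [0, 0, 0], 1], [[0.92, 0.43, 0], [0, 0, 0], 1], [[0.92, 0.43, 0], [0, 0, 0], 1], [[0.87, 0.42, 0], [0, 0, 0], 1]])

```text
clock: 13.3
eef_pos: [562.8, 272.1, 192.4]
ee_rot: [0.707, 0.707, -0.001, -0.0]
contact_force: [0.2, -1.1, -1.0]
grip_width: 51.6
grasp_force: 30.0
```

Call:
step_arm(steps=[[[0, 0, 0], [0, 0, 0], 1], [[0, 0, 0], [0, 0, 0], 1], [[0, 0, 0], [0, 0, 0], 1]])

```text
clock: 13.55
eef_pos: [562.2, 270.2, 192.5]
ee_rot: [0.707, 0.707, -0.001, -0.0]
contact_force: [-0.5, -0.0, -1.7]
grip_width: 51.6
grasp_force: 30.0
```

```bash
python3 - <<'E'
from cell import *
from h import *
s=snapshot("wrist");st=get_state();print(st["eef_pos"],st["clock"]);cv2.imwrite("pics/p3.png",s["frame"][:,:,::-1])
E
```

```text
[562.19117421 269.76637326 192.76737002] 13.6
```

View pics/p3.png

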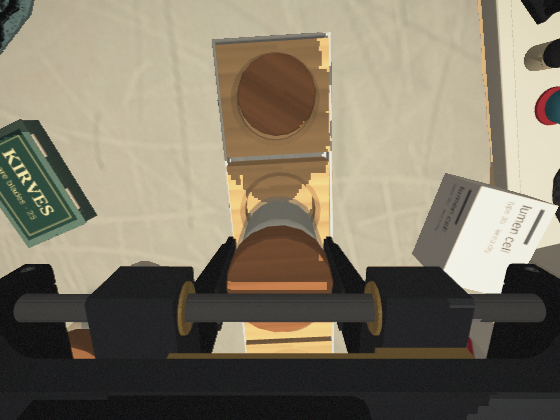

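Short jar is seated centrally in well 1 (277,95); the medium jar (col 280) is above well 2 (col 280). Lower.

Call:
step_arm(steps=[[[0.06, 0.03, 0.9], [0, 0, 0], 1], [[0, 0, 0.5], [0, 0, 0], 1], [[0, 0, 0.25], [0, 0, 0], 1], [[0, 0, 0.15], [0, 0, 0], 1], [[0, 0, 0.1], [0, 0, 0], 1], [[0, 0, 0.08], [0, 0, 0], 1], [[0, 0, 0.04], [0, 0, 0], 1], [[0, 0, 0], [0, 0, 0], 1], [[0, 0, 0], [0, 0, 0], 1], [[0, 0, 0], [0, 0, 0], 1]])

```text
clock: 14.43
eef_pos: [564.2, 272.7, 133.8]
ee_rot: [0.707, 0.707, 0.001, 0.0]
contact_force: [0.8, 0.4, -1.5]
grip_width: 51.8
grasp_force: 30.0
```

Call:
step_arm(steps=[[[0, 0, 0.02], [0, 0, 0], 1], [[0, 0, 0.02], [0, 0, 0], 1], [[0, 0, 0], [0, 0, 0], 1], [[0, 0, 0], [0, 0, 0], 1], [[0, 0, 0], [0, 0, 0], 1]])

```text
clock: 14.85
eef_pos: [563.9, 272.5, 131.9]
ee_rot: [0.707, 0.707, -0.0, -0.0]
contact_force: [-0.6, -0.0, -1.4]
grip_width: 51.5
grasp_force: 30.0
```

Call:
step_arm(steps=[[[0, 0, 0.03], [0, 0, 0], 1], [[0, 0, 0.03], [0, 0, 0], 1], [[0, 0, 0.02], [0, 0, 0], 1], [[0, 0, 0], [0, 0, 0], 1], [[0, 0, 0], [0, 0, 0], 1]])

```text
clock: 15.27
eef_pos: [563.9, 272.6, 129.9]
ee_rot: [0.707, 0.707, 0.0, 0.0]
contact_force: [-1.0, -1.2, 2.3]
grip_width: 51.4
grasp_force: 30.0
```

Call:
step_arm(steps=[[[0, 0, 0], [0, 0, 0], -1], [[0, 0, 0], [0, 0, 0], -1], [[0, 0, 0], [0, 0, 0], -1], [[0, 0, 0], [0, 0, 0], -1], [[0, 0, -0.3], [0, 0, 0], -1], [[0, 0, -0.7], [0, 0, 0], -1], [[0, 0, -1], [0, 0, 0], -1], [[0, 0, -1], [0, 0, 0], -1], [[0, 0, -1], [0, 0, 0], -1]])

```text
clock: 16.02
eef_pos: [563.7, 272.4, 251.2]
ee_rot: [0.707, 0.707, -0.0, 0.0]
contact_force: [-0.2, 0.4, 0.1]
grip_width: 94.7
grasp_force: 0.0
```

Call:
step_arm(steps=[[[-1, -0.22, 0], [0, 0, 0], -1], [[-1, -0.22, 0], [0, 0, 0], -1], [[-1, -0.22, 0], [0, 0, 0], -1], [[-1, -0.22, 0], [0, 0, 0], -1], [[-1, -0.22, 0], [0, 0, 0], -1], [[-1, -0.22, 0], [0, 0, 0], -1], [[-1, -0.22, 0], [0, 0, 0], -1], [[-1, -0.22, 0], [0, 0, 0], -1], [[-1, -0.22, 0], [0, 0, 0], -1], [[-1, -0.22, 0], [0, 0, 0], -1], [[-1, -0.22, 0], [0, 0, 0], -1], [[-1, -0.22, 0], [0, 0, 0], -1]])

```text
clock: 17.02
eef_pos: [484.1, -88.8, 250.5]
ee_rot: [0.707, 0.707, 0.0, 0.001]
contact_force: [0.0, -0.3, -0.2]
grip_width: 94.7
grasp_force: 0.0
```

```bash
python3 - <<'E'
from cell import *
from h import *
st=get_state();print(st["eef_pos"],st["clock"])
for r in rows(np.array([[0,1,0],[1,0,0],[0,0,-1.]]),st["eef_pos"],(430,-271,st["eef_pos"][2]),np.pi/4,8):print(r)
E
```

```text
[484.12016763 -88.83339661 250.46160468] 17.0167
[[-0.76, -0.23, 0.0], [0, 0, -0.982]]
[[-0.73, -0.3, 0.0], [0, 0, -0.982]]
[[-0.7, -0.37, 0.0], [0, 0, -0.982]]
[[-0.66, -0.44, 0.0], [0, 0, -0.982]]
[[-0.62, -0.5, 0.0], [0, 0, -0.982]]
[[-0.56, -0.55, 0.0], [0, 0, -0.982]]
[[-0.51, -0.61, 0.0], [0, 0, -0.982]]
[[-0.44, -0.65, 0.0], [0, 0, -0.982]]
```

Call:
step_arm(steps=[[[-0.76, -0.23, 0], [0, 0, -0.98], -1], [[-0.73, -0.3, 0], [0, 0, -0.98], -1], [[-0.7, -0.37, 0], [0, 0, -0.98], -1], [[-0.66, -0.44, 0], [0, 0, -0.98], -1], [[-0.62, -0.5, 0], [0, 0, -0.98], -1], [[-0.56, -0.55, 0], [0, 0, -0.98], -1], [[-0.51, -0.61, 0], [0, 0, -0.98], -1], [[-0.44, -0.65, 0], [0, 0, -0.98], -1], [[0, 0, 0], [0, 0, 0], -1], [[0, 0, 0], [0, 0, 0], -1], [[0, 0, 0], [0, 0, 0], -1]])

```text
clock: 17.93
eef_pos: [430.3, -269.1, 249.8]
ee_rot: [0.384, 0.923, 0.0, 0.0]
contact_force: [-0.3, 0.1, 0.0]
grip_width: 95.3
grasp_force: 0.0
```

```bash
python3 - <<'E'
from cell import *
from h import *
s=snapshot("wrist");st=get_state();print(st["eef_pos"],st["ee_rot"],st["clock"]);cv2.imwrite("pics/p4.png",s["frame"][:,:,::-1]);lids(s,100)
Rm=R.from_quat(st["ee_rot"]).as_matrix();print("shift/30 to D",Rm.T@(np.array([483,-323.9,139])-st["eef_pos"])/30, "expected px",proj(s,(483,-323.9,100)))
E
```

```text
[ 430.4772132  -268.76812421  249.76393308] [3.83600677e-01 9.23499043e-01 1.40465863e-04 1.38614432e-04] 17.9833
shift/30 to D [-2.53701446 -0.05780777  3.69248637] expected px [277.89543673 298.09511082]
```

View pics/p4.png

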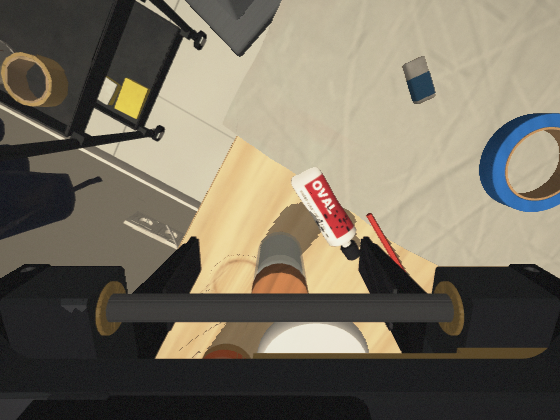

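Tall jar seen at (280,285), where expected (278,298); fingers clear of tube and lamp. Approach and grasp.

Call:
step_arm(steps=[[[-0.85, -0.02, 0], [0, 0, 0], -1], [[-0.85, -0.02, 0], [0, 0, 0], -1], [[-0.84, -0.02, 0], [0, 0, 0], -1], [[0, 0, 1], [0, 0, 0], -1], [[0, 0, 1], [0, 0, 0], -1], [[0, 0, 1], [0, 0, 0], -1], [[0, 0, 0.5], [0, 0, 0], -1], [[0, 0, 0.19], [0, 0, 0], -1], [[0, 0, 0], [0, 0, 0], -1]])

```text
clock: 18.73
eef_pos: [482.4, -323.1, 137.0]
ee_rot: [0.383, 0.924, 0.001, -0.002]
contact_force: [-0.7, -0.9, 0.5]
grip_width: 95.0
grasp_force: 0.0
```

Call:
step_arm(steps=[[[0, 0, 0], [0, 0, 0], 1], [[0, 0, 0], [0, 0, 0], 1], [[0, 0, 0], [0, 0, 0], 1], [[0, 0, 0], [0, 0, 0], 1], [[0, 0, 0], [0, 0, 0], 1], [[0, 0, 0], [0, 0, 0], 1], [[0, 0, 0], [0, 0, 0], 1], [[0, 0, 0], [0, 0, 0], 1], [[0, 0, 0], [0, 0, 0], 1], [[0, 0, 0], [0, 0, 0], 1]])

```text
clock: 19.57
eef_pos: [483.0, -324.7, 139.0]
ee_rot: [0.383, 0.924, 0.0, 0.0]
contact_force: [0.1, 0.8, 0.4]
grip_width: 51.1
grasp_force: 29.9
```

```bash
python3 - <<'E'
from cell import *
from h import *
st=get_state();p=st["eef_pos"];print(p,st["grip_width"],st["contact_force"])
Rm=R.from_quat(st["ee_rot"]).as_matrix()
print("jar off tool x",Rm.T@(np.array([483,-323.9,p[2]])-p))
# lift 80, then (570,-60) with yaw to 0, then on
for r in rows(Rm,p,(p[0]+60,-90,p[2]),0,9):print(r)
E
```

```text
[ 482.96346936 -324.72441972  139.0228126 ] 51.1362849042891 [0.05547691 0.75220208 0.40435532]
jar off tool x [ 5.58118194e-01  6.07870411e-01 -1.14835728e-04]
[[0.46, 0.77, -0.0], [0, 0, 0.871]]
[[0.52, 0.73, -0.0], [0, 0, 0.871]]
[[0.59, 0.68, -0.0], [0, 0, 0.871]]
[[0.64, 0.63, -0.0], [0, 0, 0.871]]
[[0.69, 0.57, -0.0], [0, 0, 0.871]]
[[0.74, 0.5, -0.0], [0, 0, 0.871]]
[[0.78, 0.44, -0.0], [0, 0, 0.871]]
[[0.82, 0.37, -0.0], [0, 0, 0.871]]
[[0.85, 0.29, -0.0], [0, 0, 0.871]]
```

Call:
step_arm(steps=[[[0, 0, -0.6], [0, 0, 0], 1], [[0, 0, -1], [0, 0, 0], 1], [[0, 0, -1], [0, 0, 0], 1], [[0.46, 0.77, 0], [0, 0, 0.87], 1], [[0.52, 0.73, 0], [0, 0, 0.87], 1], [[0.59, 0.68, 0], [0, 0, 0.87], 1], [[0.64, 0.63, 0], [0, 0, 0.87], 1], [[0.69, 0.57, 0], [0, 0, 0.87], 1], [[0.74, 0.5, 0], [0, 0, 0.87], 1], [[0.78, 0.44, 0], [0, 0, 0.87], 1], [[0.82, 0.37, 0], [0, 0, 0.87], 1], [[0.85, 0.29, 0], [0, 0, 0.87], 1]])

```text
clock: 20.57
eef_pos: [542.2, -88.7, 215.9]
ee_rot: [0.708, 0.706, -0.001, -0.001]
contact_force: [0.7, -1.1, -2.3]
grip_width: 51.4
grasp_force: 29.9
```

Call:
step_arm(steps=[[[0.91, 0.09, 0], [0, 0, 0], 1], [[0.91, 0.09, 0], [0, 0, 0], 1], [[0.91, 0.09, 0], [0, 0, 0], 1], [[0.91, 0.09, 0], [0, 0, 0], 1], [[0.91, 0.09, 0], [0, 0, 0], 1], [[0.91, 0.09, 0], [0, 0, 0], 1], [[0.91, 0.09, 0], [0, 0, 0], 1], [[0.91, 0.09, 0], [0, 0, 0], 1], [[0.91, 0.09, 0], [0, 0, 0], 1], [[0, 0, 0], [0, 0, 0], 1], [[0, 0, 0], [0, 0, 0], 1], [[0, 0, 0], [0, 0, 0], 1]])

```text
clock: 21.57
eef_pos: [566.2, 155.4, 215.9]
ee_rot: [0.707, 0.708, -0.001, -0.0]
contact_force: [-0.2, -0.5, -2.4]
grip_width: 51.6
grasp_force: 29.9
```

```bash
python3 - <<'E'
from cell import *
from h import *
s=snapshot("wrist");st=get_state();print(st["eef_pos"],st["ee_rot"],st["clock"],st["grip_width"]);cv2.imwrite("pics/p5.png",s["frame"][:,:,::-1])
Rm=R.from_quat(st["ee_rot"]).as_matrix();print(Rm.T@(np.array([568.8,184,152.2])-st["eef_pos"])/30)
E
```

```text
[566.36273553 154.97227645 216.09752095] [ 7.07029397e-01  7.07183773e-01 -7.09185402e-04 -2.00959478e-04] 21.6167 51.62749913252656
[0.96910329 0.08419454 2.12911491]
```

View pics/p5.png

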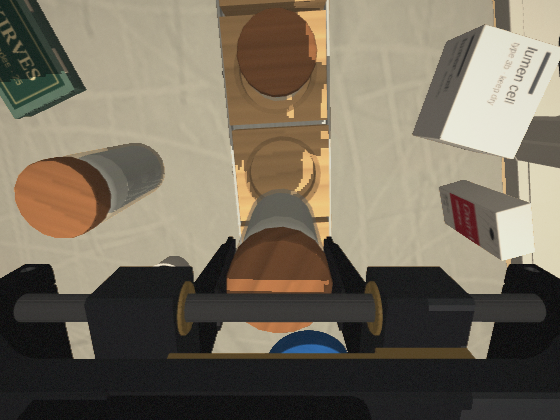

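Medium jar is seated in well 2 (277,60); well 3 (283,165) is ahead. Shift +29 mm in y, +3 mm in x and lower.

Call:
step_arm(steps=[[[0.6, 0.06, 0], [0, 0, 0], 1], [[0.36, 0.04, 0], [0, 0, 0], 1], [[0, 0, 0.8], [0, 0, 0], 1], [[0, 0, 0.6], [0, 0, 0], 1], [[0, 0, 0.25], [0, 0, 0], 1], [[0, 0, 0.15], [0, 0, 0], 1], [[0, 0, 0.1], [0, 0, 0], 1], [[0, 0, 0.08], [0, 0, 0], 1], [[0, 0, 0.05], [0, 0, 0], 1], [[0, 0, 0.03], [0, 0, 0], 1], [[0, 0, 0], [0, 0, 0], 1], [[0, 0, 0], [0, 0, 0], 1]])

```text
clock: 22.62
eef_pos: [570.0, 184.6, 155.6]
ee_rot: [0.707, 0.707, 0.0, 0.0]
contact_force: [-0.0, 0.3, -2.6]
grip_width: 51.5
grasp_force: 29.9
```

Call:
step_arm(steps=[[[0, 0, 0.02], [0, 0, 0], 1], [[0, 0, 0.02], [0, 0, 0], 1], [[0, 0, 0], [0, 0, 0], 1], [[0, 0, 0], [0, 0, 0], 1]])

```text
clock: 22.95
eef_pos: [569.7, 184.6, 153.8]
ee_rot: [0.707, 0.707, -0.0, 0.0]
contact_force: [0.0, -0.7, -2.4]
grip_width: 51.3
grasp_force: 29.9
```

Call:
step_arm(steps=[[[0, 0, 0.03], [0, 0, 0], 1], [[0, 0, 0.02], [0, 0, 0], 1], [[0, 0, 0.02], [0, 0, 0], 1], [[0, 0, 0], [0, 0, 0], 1], [[0, 0, 0], [0, 0, 0], 1]])

```text
clock: 23.37
eef_pos: [569.8, 184.6, 152.0]
ee_rot: [0.707, 0.707, 0.0, -0.0]
contact_force: [-1.6, -1.1, 1.6]
grip_width: 51.8
grasp_force: 29.9
```

Call:
step_arm(steps=[[[0, 0, 0], [0, 0, 0], -1], [[0, 0, 0], [0, 0, 0], -1], [[0, 0, 0], [0, 0, 0], -1], [[0, 0, 0], [0, 0, 0], -1], [[0, 0, -0.3], [0, 0, 0], -1], [[0, 0, -0.7], [0, 0, 0], -1], [[0, 0, -1], [0, 0, 0], -1], [[0, 0, -1], [0, 0, 0], -1], [[0, 0, -1], [0, 0, 0], -1]])

```text
clock: 24.12
eef_pos: [569.5, 184.5, 273.6]
ee_rot: [0.707, 0.707, 0.0, 0.0]
contact_force: [-0.1, 0.1, 0.8]
grip_width: 94.7
grasp_force: 0.0
```

Call:
step_arm(steps=[[[-0.02, -0.97, 0], [0, 0, 0], -1], [[-0.02, -0.97, 0], [0, 0, 0], -1], [[-0.02, -0.97, 0], [0, 0, 0], -1], [[-0.02, -0.97, 0], [0, 0, 0], -1], [[-0.02, -0.94, 0], [0, 0, 0], -1], [[0, 0, 1], [0, 0, 0], -1], [[0, 0, 1], [0, 0, 0], -1], [[0, 0, 1], [0, 0, 0], -1], [[0, 0, 0.5], [0, 0, 0], -1], [[0, 0, 0.2], [0, 0, 0], -1], [[0, 0, 0], [0, 0, 0], -1], [[0, 0, 0], [0, 0, 0], -1]])

```text
clock: 25.12
eef_pos: [425.8, 181.6, 161.9]
ee_rot: [0.707, 0.707, 0.001, 0.0]
contact_force: [0.4, 0.1, 1.0]
grip_width: 95.3
grasp_force: 0.0
```

Call:
step_arm(steps=[[[0, 0, 0], [0, 0, 0], 1], [[0, 0, 0], [0, 0, 0], 1], [[0, 0, 0], [0, 0, 0], 1], [[0, 0, 0], [0, 0, 0], 1], [[0, 0, 0], [0, 0, 0], 1], [[0, 0, 0], [0, 0, 0], 1], [[0, 0, 0], [0, 0, 0], 1], [[0, 0, 0], [0, 0, 0], 1], [[0, 0, 0], [0, 0, 0], 1], [[0, 0, 0], [0, 0, 0], 1]])

```text
clock: 25.95
eef_pos: [425.2, 181.4, 160.7]
ee_rot: [0.707, 0.707, 0.0, 0.0]
contact_force: [-0.6, -0.6, 1.5]
grip_width: 51.7
grasp_force: 30.0
```

Call:
step_arm(steps=[[[0, 0, -0.6], [0, 0, 0], 1], [[0, 0, -1], [0, 0, 0], 1], [[-0.4, 0, -1], [0, 0, 0], 1], [[-0.5, 0.8, 0], [0, 0, 0], 1], [[-0.5, 0.8, 0], [0, 0, 0], 1], [[-0.5, 0.8, 0], [0, 0, 0], 1], [[-0.5, 0.8, 0], [0, 0, 0], 1], [[-0.44, 0.8, 0], [0, 0, 0], 1], [[0, 0.8, 0], [0, 0, 0], 1], [[0, 0.17, 0], [0, 0, 0], 1], [[0, 0, 0], [0, 0, 0], 1], [[0, 0, 0], [0, 0, 0], 1]])

```text
clock: 26.95
eef_pos: [573.6, 96.5, 237.8]
ee_rot: [0.707, 0.707, -0.001, -0.001]
contact_force: [-0.4, -0.5, -2.5]
grip_width: 51.9
grasp_force: 30.0
```

```bash
python3 - <<'E'
from cell import *
from h import *
s=snapshot("wrist");st=get_state();print(st["eef_pos"],st["ee_rot"],st["clock"],st["grip_width"]);cv2.imwrite("pics/p6.png",s["frame"][:,:,::-1])
E
```

```text
[573.23583926  96.63736671 237.88491234] [ 7.06643730e-01  7.07568788e-01 -7.43640498e-04 -7.05008935e-04] 27.0 51.65049057457442
```

View pics/p6.png

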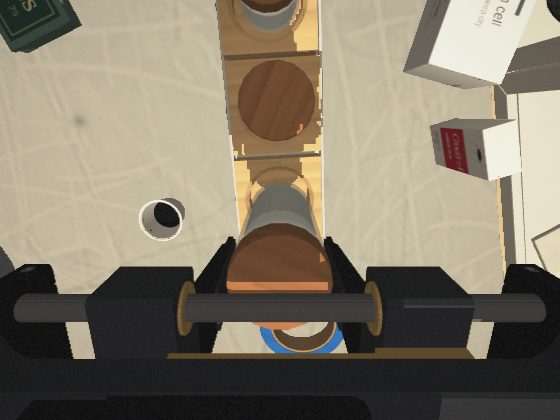

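Tall jar is in well 3 (277,100); tallest jar is centred over well 4 (col 280). Lower.

Call:
step_arm(steps=[[[0, 0.03, 0.8], [0, 0, 0], 1], [[0, 0, 0.6], [0, 0, 0], 1], [[0, 0, 0.25], [0, 0, 0], 1], [[0, 0, 0.15], [0, 0, 0], 1], [[0, 0, 0.1], [0, 0, 0], 1], [[0, 0, 0.08], [0, 0, 0], 1], [[0, 0, 0.05], [0, 0, 0], 1], [[0, 0, 0.03], [0, 0, 0], 1], [[0, 0, 0], [0, 0, 0], 1], [[0, 0, 0], [0, 0, 0], 1]])

```text
clock: 27.83
eef_pos: [575.4, 96.3, 177.4]
ee_rot: [0.707, 0.707, 0.0, 0.0]
contact_force: [0.0, -0.7, -0.9]
grip_width: 51.3
grasp_force: 30.0
```

Call:
step_arm(steps=[[[0, 0, 0.02], [0, 0, 0], 1], [[0, 0, 0.02], [0, 0, 0], 1], [[0, 0, 0], [0, 0, 0], 1], [[0, 0, 0], [0, 0, 0], 1]])

```text
clock: 28.17
eef_pos: [575.3, 96.4, 175.7]
ee_rot: [0.707, 0.707, 0.0, 0.0]
contact_force: [0.5, -0.1, -1.6]
grip_width: 51.8
grasp_force: 30.0
```

Call:
step_arm(steps=[[[0, 0, 0.03], [0, 0, 0], 1], [[0, 0, 0.02], [0, 0, 0], 1], [[0, 0, 0.02], [0, 0, 0], 1], [[0, 0, 0], [0, 0, 0], 1], [[0, 0, 0], [0, 0, 0], 1]])

```text
clock: 28.58
eef_pos: [575.3, 96.4, 173.8]
ee_rot: [0.707, 0.707, 0.0, 0.0]
contact_force: [0.4, -0.5, 0.6]
grip_width: 51.7
grasp_force: 30.0
```

Call:
step_arm(steps=[[[0, 0, 0.02], [0, 0, 0], 1], [[0, 0, 0], [0, 0, 0], 1], [[0, 0, 0], [0, 0, 0], 1]])

```text
clock: 28.83
eef_pos: [575.3, 96.4, 173.7]
ee_rot: [0.707, 0.707, 0.0, 0.0]
contact_force: [-1.6, -0.4, 4.3]
grip_width: 51.2
grasp_force: 30.0
```

Seated. Release, rise, back off toward the robot, and check.

Call:
step_arm(steps=[[[0, 0, 0], [0, 0, 0], -1], [[0, 0, 0], [0, 0, 0], -1], [[0, 0, 0], [0, 0, 0], -1], [[0, 0, 0], [0, 0, 0], -1], [[0, 0, -0.3], [0, 0, 0], -1], [[0, 0, -0.7], [0, 0, 0], -1], [[0, 0, -1], [0, 0, 0], -1], [[0, 0, -1], [0, 0, 0], -1], [[0, 0, -1], [0, 0, 0], -1]])

```text
clock: 29.58
eef_pos: [575.0, 96.4, 294.7]
ee_rot: [0.707, 0.707, 0.0, 0.0]
contact_force: [0.6, 0.2, -0.3]
grip_width: 94.8
grasp_force: 0.0
```

Call:
step_arm(steps=[[[-1, -0.6, 0], [0, 0, 0], -1], [[-1, -0.6, 0], [0, 0, 0], -1], [[-1, -0.6, 0], [0, 0, 0], -1], [[-1, -0.6, 0], [0, 0, 0], -1], [[-1, -0.6, 0], [0, 0, 0], -1], [[-1, -0.6, 0], [0, 0, 0], -1], [[-1, -0.6, 0], [0, 0, 0], -1], [[-1, -0.6, 0], [0, 0, 0], -1], [[0, 0, 0], [0, 0, 0], -1], [[0, 0, 0], [0, 0, 0], -1]])

```text
clock: 30.42
eef_pos: [430.8, -144.9, 293.7]
ee_rot: [0.708, 0.706, 0.0, 0.001]
contact_force: [0.4, 0.0, -0.0]
grip_width: 95.4
grasp_force: 0.0
```

```bash
python3 - <<'E'
from cell import *
from h import *
t=snapshot("top");u=snapshot("scene");st=get_state();print(st["eef_pos"],st["clock"])
b=cv2.resize(t["frame"][165:265,150:315,::-1],(790,300)[::1]);c=cv2.resize(u["frame"][150:250,150:400,::-1],(750,300))
o=np.zeros((600,790,3),np.uint8);o[:300]=b;o[300:,:750]=c;cv2.imwrite("pics/p7.png",o)
E
```

```text
[ 431.63763298 -143.50624104  293.48429606] 30.5167
```

View pics/p7.png

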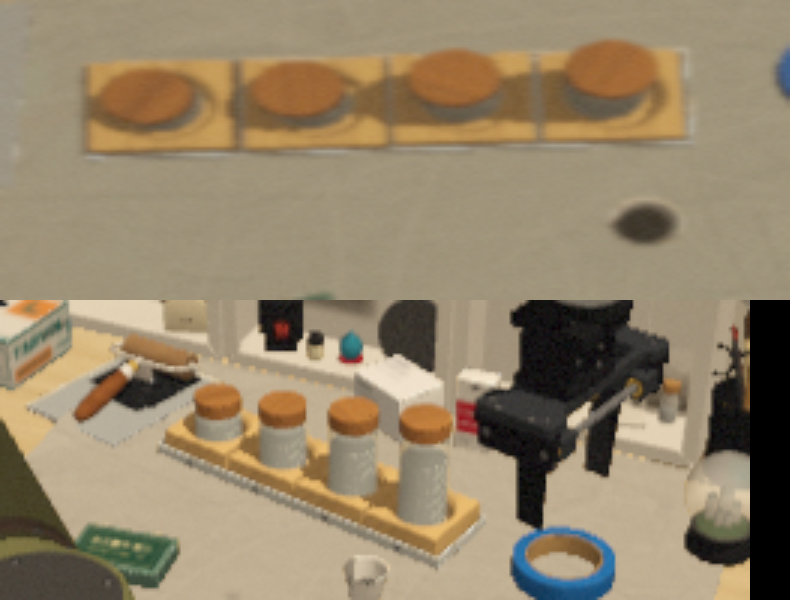

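All four jars stand upright in ascending order away from the slab, the cup is untouched, and the gripper is clear.

```bash
python3 -c "
from cell import *
print(job_done())"
```

```text
the job is handed in; nothing more can be done
None
```

The job is handed in at about 30.5 s: all four jars stand upright in their wells, shortest next to the slab and tallest at the far end, and the mixing cup was left where it stood.

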